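Ease the cutting rule out of a drawer that opens only part way

ROBOT

A 6-joint arm with a two-finger parallel gripper is mounted at the origin on a cart in front of the work surface, level with it; the furniture and walls round the work are solid. World frame = base frame: x ahead of the robot, y to its left, z up, the work surface at z = 0. Lengths are in m, angles in degrees, forces in N, time in s.
With the tool pointing down it reaches from about 0.4 to 0.825 m from the base axis. Payload 7 kg.
Tool frame: the origin (TCP) lies midway between the tips of the shut fingers; the grasp point (between the pads) lies 19 mm behind it; z points along the fingers, y is the line along which they close (so a half turn about z gives the same grasp; the last joint's range is limited). The gripper opens to 88 mm and grips with 3 to 60 N. Pads are 19 mm wide; open, the fingers measure 130 mm over their backs; the gripper's body (78 mm by 193 mm) begins 47 mm behind the grasp point.
Start: joints at [-54.253, 20.546, 0.682, 0, -70.136, -16.507], TCP at [0.222, -0.637, 0.227] pointing down, gripper open.
Joint ranges: [-176.03, 176.03], [-82.01, 121.73], [-58.28, 71.71], [-173.87, 95.51], [-174.79, -0.11], [-173.66, 173.66]. Speed limits (degrees/s): [136.94, 136.94, 172.46, 180, 180, 180].

INTERFACE

Orientations are given as [roll, pitch, yaw] about the fixed x, y, z axes, in that order (R = Rz(yaw) Ry(pitch) Rx(roll)).
In Python, from plant import ctrl gives the robot as it stands.
- The arm moves only by the tool step_arm, never from a script. Its argument "rows" is a list of rows, each a list of 3 entries, a list of its own where there are three numbers: the closure, from 0 (fully open) to 1 (shut), then the shift along the world's x, y, z in mm, then the turn, a rotation vector about the world's x, y, z in rad. A call has exactly 5 rows; each row is the pose to reach, as a shift and turn from the pose commanded when the call began; what a row does not reach only later rows make up. A row lasts 1/12 s, in which the tool goes at most 41.7 mm and 7.16 degrees, less where a joint would pass 70% of its speed; a pose out of reach is approached as far as the arm can. A call with a gripper value outside its range is refused whole. The fingers move at their own pace and stop on an object; the grip force is fixed at half the most. Time passes only in rows, so rows that repeat a pose let the fingers close, or fill a call up. It gives the time, the measured TCP pose, the force, the opening and the grip force at its end, in the units of the state.
- ctrl.get_obs(): the state, without advancing time (a new reading comes with each control period).
- ctrl.snapshot(name): name is "side" or "top"; returns the picture (384x512x3 uint8, red, green, blue); there is no depth.
- ctrl.camera_model(name): a dict with "intrinsics" (3x3 intrinsics, pixels), "R" (3x3) and "t" (3): a world point X has camera coordinates R X + t. Camera axes: x right, y down, z forward; pixel columns grow to the right and rows downward; lengths in m; the calibration is good to about 2 mm. A picture is of the moment at which its call begins. camera_model takes no time and is no camera call.
- ctrl.close_job(): hands the job in; it is judged then, once.
The state is a dict: "clock": time; "joint_pos": joint angles; "qvel": joint speeds; "tau": joint torques, N m; "tool_pos": TCP position; "orientation": TCP orientation; "force": force on the tool from outside, world axes, zero at the start; "moment": the same for the moment, N m; "opening": finger opening in m; "gripper_force": force on a finger pad.
Only numpy, scipy, OpenCV 4.12 (cv2) and the standard library are available. Lean on these libraries where they do the work, as an engineer would, in place of code of your own. Each camera call takes 0.05 s, during which the arm holds its last target. There are 200 camera calls.

TASK

Pull the drawer of the low drawer unit fully out to its stop, then get the ruler out of it: it is longer than the opening, so lift its front end over the drawer front and ease it out at a slant from under the unit's top, without forcing it. Finish while still holding the ruler, level and a good 10 cm above the top of the unit, with the drawer left open and the other things in the drawer and on the unit left in place.

Things in the scene. Friction and masses are not known exactly. Their poses are not given: they have to be found in the camera images.
- drawer_unit: low desktop drawer unit of grey painted sheet steel, fixed to the desk, one drawer; 252 mm deep (x), 266 mm wide (y), 106 mm high. Origin: centre of its underside; its front faces its own -x, z up. In this frame the front edge of the top is at x = -0.126, and a rail turned down under it (x -0.126 to -0.118) has its underside at z = 0.090
- drawer (a joint): travel of the drawer out of the unit along the unit's -x, in m: 0 shut, 0.130 at its stop; about 2.5 N of friction, stays where it is left. At the stop, 132 mm of its inside length lie open in front of the unit's top
- drawer_handle (a point): middle of the drawer's bar handle: a round steel bar 11 mm thick and 110 mm long, running along the unit's y, 35 mm in front of the front panel (29 mm of free space between bar and panel), 86 mm above the desk and 20 mm below the upper edge of the panel
- drawer_front_top (a point): middle of the inner upper edge of the drawer's 12 mm thick front panel, 106 mm above the desk; moves with the drawer. The drawer's inside floor (dark mat) is 78 mm below this edge (28 mm above the desk) and reaches 232 mm back from it along the unit's x; sides and divider stand 50 mm above the floor. The ruler's compartment spans y = -0.120 to +0.070 in the unit's frame, the small one +0.074 to +0.120
- unit_rail (a point): middle of the lower front edge of the unit's rail, 90 mm above the desk; nothing under the unit's top may rise higher than this
- ruler: aluminium cutting rule, 210 mm long (its x), 40 mm wide (y), 0.09 to 0.16 kg; a flat strip 4 mm thick with a raised grip rib along the middle, 14 mm wide and rising to 16 mm above the underside, nearly the whole length. Origin: centre of its underside; z up out of the rib. It lies loose on the drawer's floor, about along the unit's x, its own -x end towards the drawer front
- ruler_end_front (a point): middle of the underside at the ruler's -x end, the end nearer the drawer front
- ruler_end_back (a point): middle of the underside at the ruler's +x end, the end that stays under the unit's top when the drawer is open
- eraser: blue and white eraser, 23 x 56 x 13 mm, loose in the drawer's narrow compartment; origin at its underside
- binder_clip: black binder clip, 32 x 32 x 39 mm, loose in the drawer's narrow compartment; origin at its underside
- stamp_pad: flat stamp pad, 76 x 114 x 13 mm, lying loose on the rear half of the unit's top; origin at its underside
- rubber_stamp: rubber stamp with a wooden foot and black knob, 26 x 58 x 75 mm, standing loose on the rear half of the unit's top; origin at its underside
There are look-alikes about, which are no part of the job. There is more than one size of the rubber_stamp; the one meant has the size given above.

How it is judged:
By the outcome, as a careful person would: the job done as asked, in the order asked, and still so for the second after the job is handed in, while the arm keeps its last pose, push and grip.
It also fails if it takes over 51 s, if anything falls off the work surface, if the arm or the gripper's body presses on something with over 40 N, if the wrist force passes 120 N, or if a joint passes its speed limit or range.

## Working session

There is one attempt and no reset: what is moved stays moved. The work goes in short steps, Python scripts to look and compute and a tool call to move; the robot and the scene stay as the last step left them, time stands still between calls to the robot, and variables do not carry over. Pictures are saved under pics/ and viewed, at most 10 in all, crops included, and the job is handed in when it is done.

Besides the shell and the picture viewer there is one more tool, called as name(argument=value, ...), one argument or row to a line, values as JSON. step_arm: Moves the arm, as the interface text tells. Its arguments: {"type":"object","properties":{"rows":{"type":"array"}},"required":["rows"]}

```bash
mkdir -p pics
python3 - <<'E'
from plant import ctrl
import cv2
for n in("side","top"):
    cv2.imwrite(f"pics/{n}0.png",ctrl.snapshot(n)[:,:,::-1])
    m=ctrl.camera_model(n);print(n,m)
print(ctrl.get_obs())
E
```

```text
side {'intrinsics': array([[487.8274301,   0.       , 253.1637704],
       [  0.       , 487.8274301, 189.2127152],
       [  0.       ,   0.       ,   1.       ]]), 'R': array([[ 0.96913395, -0.24629348, -0.01090449],
       [-0.12262066, -0.443181  , -0.88800607],
       [ 0.21387744,  0.86193394, -0.45970242]]), 't': array([-0.60365097,  0.09212249,  0.97787783])}
top {'intrinsics': array([[482.10992075,   0.        , 254.7075313 ],
       [  0.        , 482.10992075, 199.6481971 ],
       [  0.        ,   0.        ,   1.        ]]), 'R': array([[-2.38062831e-04, -9.99994117e-01, -3.42176520e-03],
       [-9.92268382e-01,  6.60897660e-04, -1.24108911e-01],
       [ 1.24110442e-01,  3.36576370e-03, -9.92262702e-01]]), 't': array([-0.15528028,  0.56429247,  0.86649031])}
{'clock': 0.1, 'joint_pos': array([-5.42528874e+01,  2.05868584e+01,  6.40032587e-01, -1.88059805e-02,
       -7.01342510e+01, -1.65068528e+01]), 'qvel': array([ 0.00927148, -0.07908297,  0.10543261,  0.06382628,  0.142196  ,
       -0.06832071]), 'tau': array([-2.25878888e-03, -5.84162378e+01,  2.93750328e+01,  7.01553136e+00,
        1.01566533e-02, -4.22808864e-05]), 'tool_pos': array([ 0.22227836, -0.63690447,  0.225726  ]), 'orientation': array([ 1.79917241e+02, -6.08741175e-03, -1.60766139e+02]), 'force': array([-0.17188431,  0.20313977, -0.05039947]), 'moment': array([-0.02967091, -0.03373678,  0.04790335]), 'gripper_force': 0.0, 'opening': 0.0877494956995978}
```

View pics/side0.png

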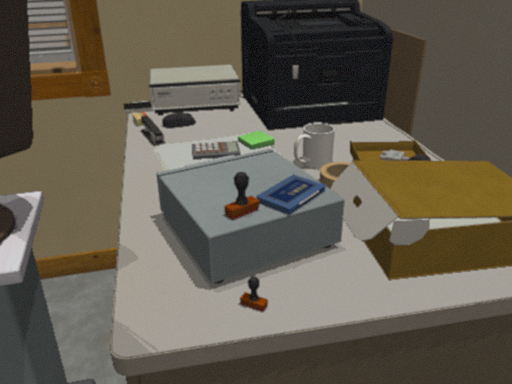

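View pics/top0.png

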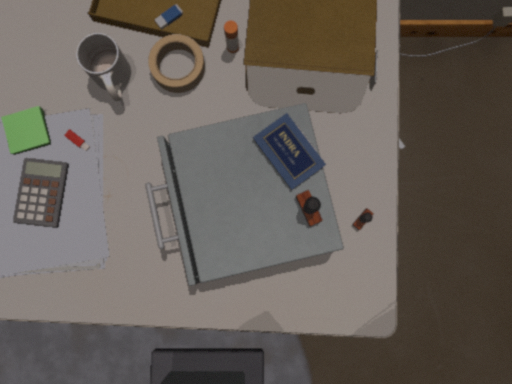

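Scene: the drawer unit is at (250,195) in top and its handle at (160,217), facing world +y. Possible confusions: 
- The stamp on the unit, top (311,207), is the one meant; the small one on the desk at (363,219) is a look-alike. 
- The yellow boxes at (310,40) and (155,15) and the grey instrument at side (195,88) are not the unit.

Next is one close crop to check this.

```bash
cat > h.py <<'E'
from plant import ctrl
import cv2,numpy as np
def pix2w(n,uv,z):
    m=ctrl.camera_model(n);R=m["R"];C=-R.T@m["t"]
    d=R.T@np.linalg.solve(m["intrinsics"],[uv[0],uv[1],1.]);return C+d*(z-C[2])/d[2]
def w2pix(n,X):
    m=ctrl.camera_model(n);c=m["intrinsics"]@(m["R"]@np.asarray(X)+m["t"]);return c[:2]/c[2]
def crop(n,x0,y0,x1,y1,k,f):
    im=ctrl.snapshot(n)[y0:y1,x0:x1,::-1];cv2.imwrite(f"pics/{f}.png",cv2.resize(im,None,fx=k,fy=k,interpolation=cv2.INTER_CUBIC))
E
python3 - <<'E'
from h import *
crop("top",140,95,350,290,3,"c1")
E
```

```text
(no output)
```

View pics/c1.png

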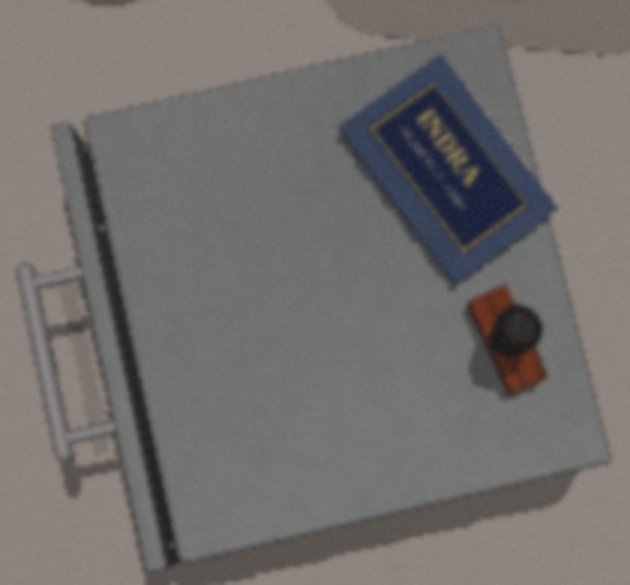

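The crop shows the top's corners at (168,134), (305,104), (343,249) and (200,282), with the bar running from about (148,185) to (161,246). The stamp with the wooden foot is at (310,207). Next I fit the unit's pose.

Run:
```python
from h import *
from scipy.optimize import least_squares
px=np.array([(85,118),(495,27),(610,462),(180,560),(22,267),(64,456)])/3+[140,95]
# unit coords; front-left in image
pts=np.array([(-.126,-.133,.106),(.126,-.133,.106),(.126,.133,.106),(-.126,.133,.106),(-.126-.012-.035,-.055,.086),(-.126-.012-.035,.055,.086)])
for i,p in enumerate(px):print(pix2w("top",p,pts[i,2]).round(4))
def W(q,P):
    c,s=np.cos(q[2]),np.sin(q[2]);return np.c_[q[0]+c*P[:,0]-s*P[:,1],q[1]+s*P[:,0]+c*P[:,1],P[:,2]]
best=None
for P in (pts,pts*[1,-1,1]):
  for a in(-1.3,-1.8):
    f=lambda q:np.concatenate([w2pix("top",X)-p for X,p in zip(W(q,P[:4]),px)])
    r=least_squares(f,[.5,-.2,a]);print(r.cost,r.x,np.degrees(r.x[2]));
    if best is None or r.cost<best[0].cost:best=(r,P)
r,P=best;print(r.fun.round(1));print("handle",W(r.x,P[4:]),[w2pix("top",X) for X in W(r.x,P[4:])],px[4:])
print([ (w2pix("side",X)).round() for X in W(r.x,P[:4])])
```

```text
[ 0.6707 -0.0045  0.106 ]
[ 0.7253 -0.2445  0.106 ]
[ 0.4708 -0.3063  0.106 ]
[ 0.416  -0.0635  0.106 ]
[0.5859 0.0345 0.086 ]
[0.4748 0.007  0.086 ]Traceback (most recent call last):
  File "<stdin>", line 13, in <module>
    return func(*args, **kwargs)
    result = trf(vector_fun.fun, vector_fun.jac, x0, f0, J0, lb, ub, ftol, xtol,
                 gtol, max_nfev, x_scale, loss_function, tr_solver,
                 tr_options.copy(), verbose, callback=callback_wrapped)
    return trf_no_bounds(
        fun, jac, x0, f0, J0, ftol, xtol, gtol, max_nfev, x_scale,
        loss_function, tr_solver, tr_options, verbose, callback=callback)
    f_new = fun(x_new)
    self._update_fun()
    ~~~~~~~~~~~~~~~~^^
    self.f = self.fun_wrapped(xp_copy(self.x))
             ~~~~~~~~~~~~~~~~^^^^^^^^^^^^^^^^^
    return np.atleast_1d(self.fun(x))
                         ~~~~~~~~^^^
    return self.f(x, *self.args, **self.kwargs)
           ~~~~~~^^^^^^^^^^^^^^^^^^^^^^^^^^^^^^
  File "<stdin>", line 12, in <lambda>
  File "h.py", line 7, in w2pix
    m=ctrl.camera_model(n);c=m["intrinsics"]@(m["R"]@np.asarray(X)+m["t"]);return c[:2]/c[2]
ValueError: time passes only in moves, steps and waits
```

```bash
cat > h.py <<'E'
from plant import ctrl
import cv2,numpy as np
CM={n:ctrl.camera_model(n) for n in("side","top")}
def pix2w(n,uv,z):
    m=CM[n];R=m["R"];C=-R.T@m["t"]
    d=R.T@np.linalg.solve(m["intrinsics"],[uv[0],uv[1],1.]);return C+d*(z-C[2])/d[2]
def w2pix(n,X):
    m=CM[n];c=m["intrinsics"]@(m["R"]@np.asarray(X)+m["t"]);return c[:2]/c[2]
def crop(n,x0,y0,x1,y1,k,f):
    im=ctrl.snapshot(n)[y0:y1,x0:x1,::-1];cv2.imwrite(f"pics/{f}.png",cv2.resize(im,None,fx=k,fy=k,interpolation=cv2.INTER_CUBIC))
def W(q,P):
    P=np.atleast_2d(P);c,s=np.cos(q[2]),np.sin(q[2]);return np.c_[q[0]+c*P[:,0]-s*P[:,1],q[1]+s*P[:,0]+c*P[:,1],P[:,2]]
def U(q,X):
    c,s=np.cos(q[2]),np.sin(q[2]);d=np.atleast_2d(X)[:,:2]-q[:2];return d@np.array([[c,-s],[s,c]])
E
python3 - <<'E'
from h import *
from scipy.optimize import least_squares
px=np.array([(85,118),(495,27),(610,462),(180,560),(22,267),(64,456),(52,126),(148,570),(75,123),(172,562)])/3+[140,95]
zs=[.106]*4+[.086]*2+[.106]*4
P=np.array([(-.126,.133,.106),(.126,.133,.106),(.126,-.133,.106),(-.126,-.133,.106)])
f=lambda q:np.concatenate([w2pix("top",X)-p for X,p in zip(W(q,P),px)])
r=least_squares(f,[.57,-.15,-1.35]);q=r.x;print(q,np.degrees(q[2]),r.fun.round(1))
for p,z in zip(px,zs):print(pix2w("top",p,z).round(4),U(q,pix2w("top",p,z)).round(4))
print([w2pix("side",X).round() for X in W(q,P)])
print("gap",[W(q,[x,0,.065]).round(4) for x in(-.1545,-.1745,-.16)])
E
```

```text
[ 0.57094511 -0.15473031 -1.34281366] -76.93755528251359 [-1.4 -0.7  1.6 -2.   0.8  0.5 -0.9  1.9]
[ 0.6707 -0.0045  0.106 ] [[-0.1238  0.1312]]
[ 0.7253 -0.2445  0.106 ] [[0.1224 0.1301]]
[ 0.4708 -0.3063  0.106 ] [[ 0.125  -0.1318]]
[ 0.416  -0.0635  0.106 ] [[-0.1239 -0.1303]]
[0.5859 0.0345 0.086 ] [[-0.1809  0.0573]]
[0.4748 0.007  0.086 ] [[-0.1793 -0.0571]]
[0.666  0.0147 0.106 ] [[-0.1435  0.1309]]
[ 0.4105 -0.0456  0.106 ] [[-0.1425 -0.1316]]
[0.6678 0.0013 0.106 ] [[-0.1301  0.1296]]
[ 0.4149 -0.059   0.106 ] [[-0.1285 -0.1303]]
[array([275., 151.]), array([344., 199.]), array([206., 238.]), array([157., 176.])]
gap [array([[ 0.536 , -0.0042,  0.065 ]]), array([[0.5315, 0.0153, 0.065 ]]), array([[0.5348, 0.0011, 0.065 ]])]
```

step_arm(
  rows=[
    [0.5,[20,35,8],[0,0,0.1]],
    [0.5,[38,70,15],[0,0,0.2]],
    [0.5,[55,106,15],[0,0,0.3]],
    [0.5,[72,142,15],[0,0,0.4]],
    [0.5,[88,180,15],[0,0,0.5]],
  ],
)

```text
clock: 0.57
tool_pos: [0.3108, -0.4558, 0.2413]
orientation: [180.0, 0.0, -131.9]
force: [1.6, 0.4, -0.9]
opening: 0.0594
gripper_force: 0.0
```

step_arm(
  rows=[
    [1,[17,35,0],[0,0,0.1]],
    [1,[34,70,0],[0,0,0.2]],
    [1,[51,105,0],[0,0,0.3]],
    [1,[68,140,0],[0,0,0.4]],
    [1,[86,176,0],[0,0,0.5]],
  ],
)

```text
clock: 0.98
tool_pos: [0.3965, -0.2795, 0.2416]
orientation: [-180.0, 0.0, -103.2]
force: [1.3, 0.0, 0.1]
opening: 0.0264
gripper_force: 0.0
```

step_arm(
  rows=[
    [1,[17,35,0],[0,0,0.1]],
    [1,[34,70,0],[0,0,0.2]],
    [1,[51,105,0],[0,0,0.3]],
    [1,[68,140,0],[0,0,0.4]],
    [1,[86,176,0],[0,0,0.46]],
  ],
)

```text
clock: 1.4
tool_pos: [0.4826, -0.1034, 0.2418]
orientation: [-180.0, 0.0, -76.8]
force: [1.0, -0.2, 0.1]
opening: 0.0013
gripper_force: 0.0
```

step_arm(
  rows=[
    [1,[18,33,0],[0,0,0]],
    [1,[36,66,0],[0,0,0]],
    [1,[53,100,-10],[0,0,0]],
    [1,[53,100,-50],[0,0,0]],
    [1,[53,100,-90],[0,0,0]],
  ],
)

```text
clock: 1.82
tool_pos: [0.5374, -0.0028, 0.1517]
orientation: [-179.7, 0.0, -76.9]
force: [0.3, 0.2, -1.3]
opening: 0.0007
gripper_force: 0.0
```

step_arm(
  rows=[
    [1,[0,0,-20],[0,0,0]],
    [1,[0,0,-35],[0,0,0]],
    [1,[0,0,-50],[0,0,0]],
    [1,[0,0,-65],[0,0,0]],
    [1,[0,0,-78],[0,0,0]],
  ],
)

```text
clock: 2.23
tool_pos: [0.5359, -0.0051, 0.0738]
orientation: [-179.9, 0.0, -77.1]
force: [-1.1, 0.3, -0.7]
opening: 0.0004
gripper_force: 0.0
```

step_arm(
  rows=[
    [1,[-2,8,0],[0,0,0]],
    [1,[-6,26,0],[0,0,0]],
    [1,[-11,46,0],[0,0,0]],
    [1,[-15,66,0],[0,0,0]],
    [1,[-20,86,0],[0,0,0]],
  ],
)

```text
clock: 2.65
tool_pos: [0.514, 0.0807, 0.0733]
orientation: [179.8, -0.1, -77.1]
force: [1.8, -3.1, -2.7]
opening: 0.0004
gripper_force: 2.0
```

step_arm(
  rows=[
    [1,[-3,14,0],[0,0,0]],
    [1,[-6,24,0],[0,0,0]],
    [1,[-8,34,0],[0,0,0]],
    [1,[-9,41,0],[0,0,0]],
    [1,[-10,45,0],[0,0,0]],
  ],
)

```text
clock: 3.07
tool_pos: [0.5051, 0.1262, 0.0737]
orientation: [180.0, -0.0, -77.1]
force: [0.1, -2.9, 1.3]
opening: 0.0006
gripper_force: 1.5
```

Still sliding at about 3 N; I pull on gently to the stop.

step_arm(
  rows=[
    [1,[0,2,0],[0,0,0]],
    [1,[-1,4,0],[0,0,0]],
    [1,[-1,6,0],[0,0,0]],
    [1,[-2,8,0],[0,0,0]],
    [1,[-2,9,0],[0,0,0]],
  ],
)

```text
clock: 3.48
tool_pos: [0.5047, 0.1284, 0.0737]
orientation: [179.9, -0.5, -77.1]
force: [20.1, -40.5, -3.3]
opening: 0.0006
gripper_force: 22.7
```

step_arm(
  rows=[
    [1,[2,-7,0],[0,0,0]],
    [1,[3,-12,0],[0,0,0]],
    [1,[3,-12,20],[0,0,0]],
    [1,[3,-12,55],[0,0,0]],
    [1,[3,-12,95],[0,0,0]],
  ],
)

```text
clock: 3.9
tool_pos: [0.5057, 0.1222, 0.1683]
orientation: [179.8, -0.0, -77.2]
force: [1.6, 1.8, 0.1]
opening: 0.0004
gripper_force: 0.0
```

step_arm(
  rows=[
    [0.7,[-30,0,28],[0,0,0]],
    [0.7,[-70,0,50],[0,0,0]],
    [0.7,[-110,0,70],[0,0,0]],
    [0.7,[-140,0,80],[0,0,0]],
    [0.7,[-140,0,80],[0,0,0]],
  ],
)

```text
clock: 4.32
tool_pos: [0.3635, 0.123, 0.2522]
orientation: [-179.6, 0.3, -77.0]
force: [0.7, -1.2, -1.6]
opening: 0.0247
gripper_force: 0.0
```

Run:
```python
from h import *
o=ctrl.get_obs();print(o["clock"],o["tool_pos"],o["force"])
crop("top",60,60,360,285,2.6,"c2")
crop("side",100,60,400,300,2.6,"s2")
```

```text
4.3167 [0.36349554 0.12295824 0.25223807] [ 0.67019523 -1.21370193 -1.60224201]
```

View pics/c2.png

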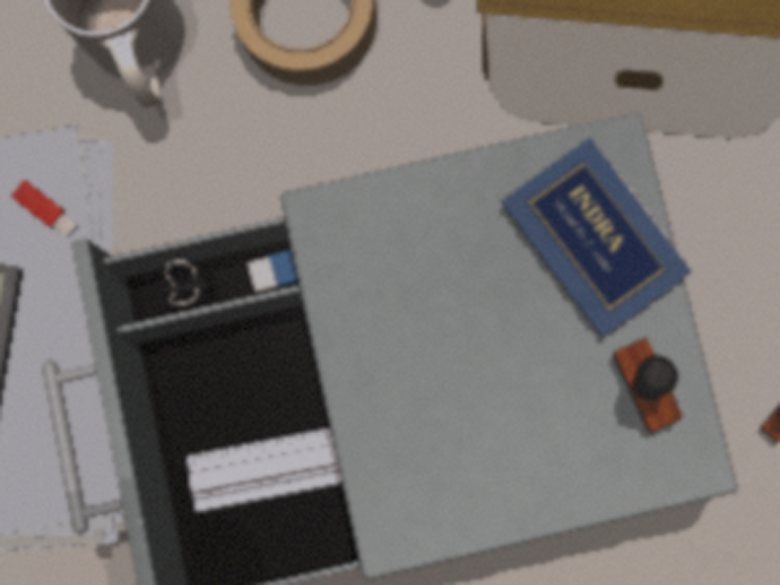

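Drawer open; the ruler's visible end is at crop (187,456)–(197,511), running back to (328,430)–(342,486) at the unit's edge. The clip is at (182,282) and the eraser at (272,270).

Run:
```python
from h import *
q=[.57095,-.15473,-1.34281]
for n,p,z in[("fu",(187,456),.032),("fl",(197,511),.032),("bu",(328,430),.032),("bl",(342,486),.032),("ribfront-ish",(193,490),.044),("panel in",(106,243),.106),("panel out lo",(138,585),.106),("panel out hi",(78,243),.106),("bar a",(46,365),.086),("bar b",(78,530),.086),("railcorner",(283,192),.106),("railcorner2",(368,577),.106)]:
    X=pix2w("top",np.array(p)/2.6+[60,60],z);print(n,X.round(4),U(q,X).round(4))
```

```text
fu [0.4977 0.0729 0.032 ] [[-0.2383 -0.0199]]
fl [0.4587 0.0645 0.032 ] [[-0.239  -0.0598]]
bu [ 0.5163 -0.0277  0.032 ] [[-0.1361 -0.0245]]
bl [ 0.4763 -0.0384  0.032 ] [[-0.1347 -0.0659]]
ribfront-ish [0.4733 0.0648 0.044 ] [[-0.2359 -0.0455]]
panel in [0.6367 0.1126 0.106 ] [[-0.2456  0.1245]]
panel out lo [0.4105 0.083  0.106 ] [[-0.2678 -0.1026]]
panel out hi [0.6367 0.1314 0.106 ] [[-0.2639  0.1287]]
bar a [0.5567 0.1567 0.086 ] [[-0.3066  0.0565]]
bar b [0.4457 0.1302 0.086 ] [[-0.3059 -0.0576]]
railcorner [ 0.6716 -0.0054  0.106 ] [[-0.1227  0.1318]]
railcorner2 [ 0.4156 -0.0661  0.106 ] [[-0.1214 -0.1313]]
```

View pics/s2.png

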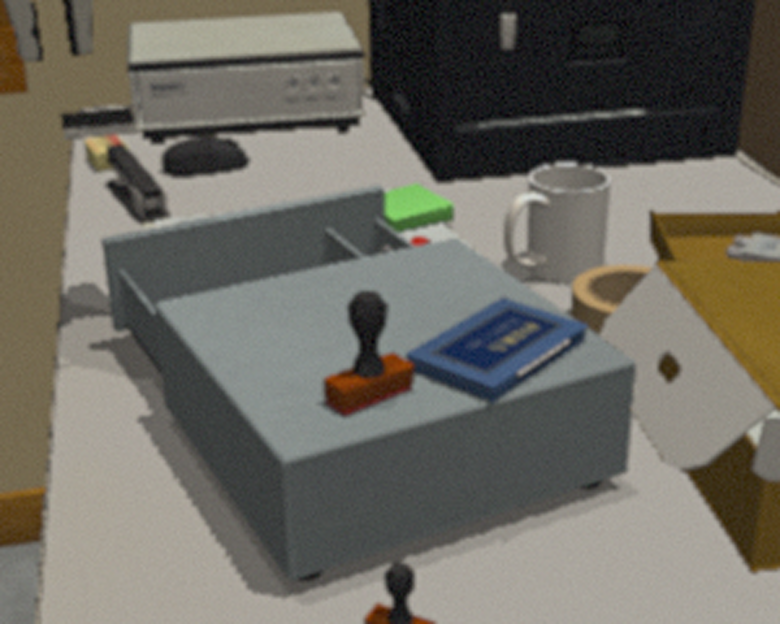

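step_arm(
  rows=[
    [0.62,[28,-25,0],[0,0,0]],
    [0.62,[56,-50,0],[0,0,-0.02]],
    [0.62,[84,-75,0],[0,0,-0.04]],
    [0.62,[112,-100,-20],[0,0,-0.052]],
    [0.62,[125,-112,-50],[0,0,-0.052]],
  ],
)

```text
clock: 4.83
tool_pos: [0.4967, 0.0088, 0.1992]
orientation: [-179.7, -0.0, -80.2]
force: [-0.2, 0.8, -0.9]
opening: 0.0335
gripper_force: 0.0
```

step_arm(
  rows=[
    [0.62,[0,0,-30],[0,0,0]],
    [0.62,[0,0,-55],[0,0,0]],
    [0.62,[0,0,-75],[0,0,0]],
    [0.62,[0,0,-90],[0,0,0]],
    [0.62,[0,0,-95],[0,0,0]],
  ],
)

```text
clock: 5.25
tool_pos: [0.4905, 0.0096, 0.0999]
orientation: [179.7, -0.0, -80.2]
force: [-0.5, 0.4, 0.1]
opening: 0.033
gripper_force: 0.0
```

step_arm(
  rows=[
    [0.62,[0,0,0],[0,0,0]],
    [0.62,[0,0,0],[0,0,0]],
    [0.62,[0,0,0],[0,0,0]],
    [0.62,[0,0,0],[0,0,0]],
    [0.62,[0,0,0],[0,0,0]],
  ],
)

```text
clock: 5.67
tool_pos: [0.492, 0.011, 0.1045]
orientation: [-179.9, 0.0, -80.1]
force: [0.2, 0.1, 0.2]
opening: 0.0331
gripper_force: 0.0
```

step_arm(
  rows=[
    [0.62,[-3,0,-20],[0,0,0]],
    [0.62,[-3,0,-38],[0,0,0]],
    [0.62,[-3,0,-54],[0,0,0]],
    [0.62,[-3,0,-64],[0,0,0]],
    [0.62,[-3,0,-69],[0,0,0]],
  ],
)

```text
clock: 6.08
tool_pos: [0.488, 0.0107, 0.0338]
orientation: [180.0, -0.0, -80.1]
force: [-0.8, -0.1, 0.0]
opening: 0.0332
gripper_force: 0.0
```

step_arm(
  rows=[
    [0.62,[0,0,0],[0,0,0]],
    [0.8,[0,0,0],[0,0,0]],
    [1,[0,0,0],[0,0,0]],
    [1,[0,0,0],[0,0,0]],
    [1,[0,0,0],[0,0,0]],
  ],
)

```text
clock: 6.5
tool_pos: [0.4892, 0.011, 0.0354]
orientation: [-179.9, 0.0, -80.1]
force: [-0.9, 0.5, 4.5]
opening: 0.0133
gripper_force: 29.8
```

step_arm(
  rows=[
    [1,[0,1,9],[0.051,0.009,0]],
    [1,[0,2.5,18],[0.103,0.018,0]],
    [1,[-1,4,26],[0.155,0.027,0]],
    [1,[-1,6,35],[0.206,0.037,0]],
    [1,[-1,7,41],[0.24,0.043,0]],
  ],
)

```text
clock: 6.92
tool_pos: [0.4881, 0.018, 0.0769]
orientation: [-179.9, 14.2, -80.1]
force: [0.0, -0.7, -0.6]
opening: 0.0139
gripper_force: 29.8
```

Run:
```python
from h import *
o=ctrl.get_obs();print(o["clock"],o["tool_pos"],o["orientation"],o["force"],o["opening"])
a=ctrl.snapshot("top")[60:285,60:360,::-1];b=ctrl.snapshot("side")[60:285,100:400,::-1]
cv2.imwrite("pics/m1.png",cv2.resize(np.hstack([a,b]),(800,300),interpolation=cv2.INTER_CUBIC))
```

```text
6.9167 [0.48814979 0.01795869 0.07690741] [-179.9374724    14.15375921  -80.06502391] [ 0.0101511  -0.73467068 -0.56830926] 0.013936239077152983
```

View pics/m1.png

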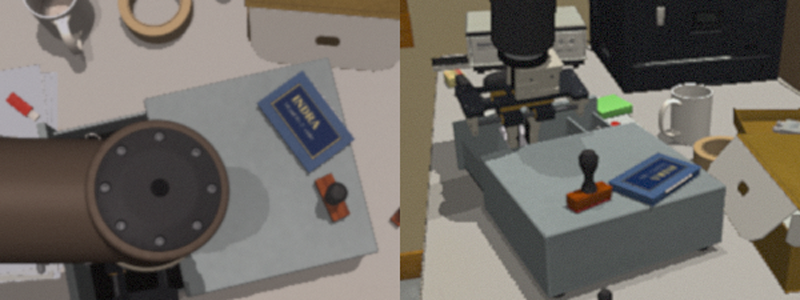

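The ruler is hidden under the wrist, but the tilt was contact-free: force is about its weight and the opening is steady at 14 mm. Continuing.

step_arm(
  rows=[
    [1,[0,1,5],[0.034,0.006,0]],
    [1,[0,1.5,10],[0.069,0.012,0]],
    [1,[0,2.5,15],[0.103,0.018,0]],
    [1,[-1,3,19],[0.129,0.023,0]],
    [1,[-1,3.5,23],[0.155,0.027,0]],
  ],
)

```text
clock: 7.43
tool_pos: [0.4859, 0.0212, 0.0984]
orientation: [179.9, 23.0, -80.1]
force: [0.2, 0.2, 0.1]
opening: 0.0139
gripper_force: 29.8
```

step_arm(
  rows=[
    [1,[-1,7,3],[0,0,0]],
    [1,[-3,16,7],[0,0,0]],
    [1,[-5,26,11],[0,0,0]],
    [1,[-7,37,16],[0,0,0]],
    [1,[-9,48,21],[0,0,0]],
  ],
)

```text
clock: 7.85
tool_pos: [0.4768, 0.0708, 0.1201]
orientation: [179.9, 23.0, -80.0]
force: [0.6, 0.2, -1.3]
opening: 0.0136
gripper_force: 29.8
```

Run:
```python
from h import *
o=ctrl.get_obs();print(o["clock"],o["tool_pos"],o["orientation"],o["force"],o["moment"],o["opening"])
a=ctrl.snapshot("top")[60:285,60:360,::-1];b=ctrl.snapshot("side")[50:275,100:400,::-1]
cv2.imwrite("pics/m2.png",cv2.resize(np.hstack([a,b]),(800,300),interpolation=cv2.INTER_CUBIC))
```

```text
7.85 [0.47677176 0.07082776 0.12005067] [179.943195    22.95416943 -80.04231911] [ 0.63337508  0.17675803 -1.27431375] [-1.33361844 -0.19352237  0.016079  ] 0.013605471647122778
```

View pics/m2.png

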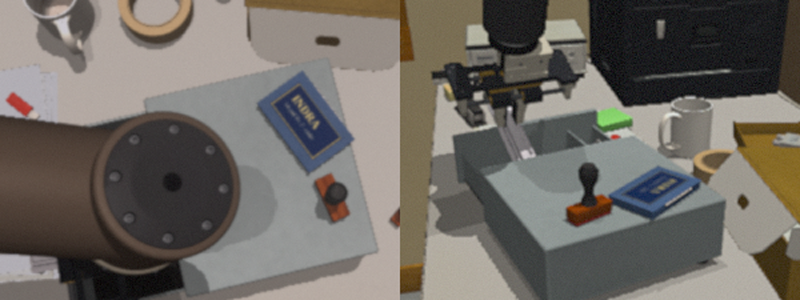

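The side view shows the ruler slanted in the fingers, running from (505,105) down to (535,160) and going under the top, with no contact force. Continuing along its axis.

step_arm(
  rows=[
    [1,[-2,10,4],[0,0,0]],
    [1,[-4,20,9],[0,0,0]],
    [1,[-6,32,14],[0,0,0]],
    [1,[-8,44,19],[0,0,0]],
    [1,[-10,56,24],[0,0,0]],
  ],
)

```text
clock: 8.37
tool_pos: [0.467, 0.1264, 0.1441]
orientation: [179.9, 23.0, -80.1]
force: [0.9, -0.1, -2.0]
opening: 0.0138
gripper_force: 29.8
```

Run:
```python
from h import *
o=ctrl.get_obs();print(o["tool_pos"],o["force"],o["joint_pos"])
cv2.imwrite("pics/m3.png",cv2.resize(ctrl.snapshot("side")[50:275,100:400,::-1],(800,600),interpolation=cv2.INTER_CUBIC))
```

```text
[0.46702383 0.12637482 0.14407109] [ 0.85860793 -0.12866085 -2.02122103] [ 18.17614895   9.44991635 -19.65953402 -26.43537845 -60.25913669
   4.90505808]
```

View pics/m3.png

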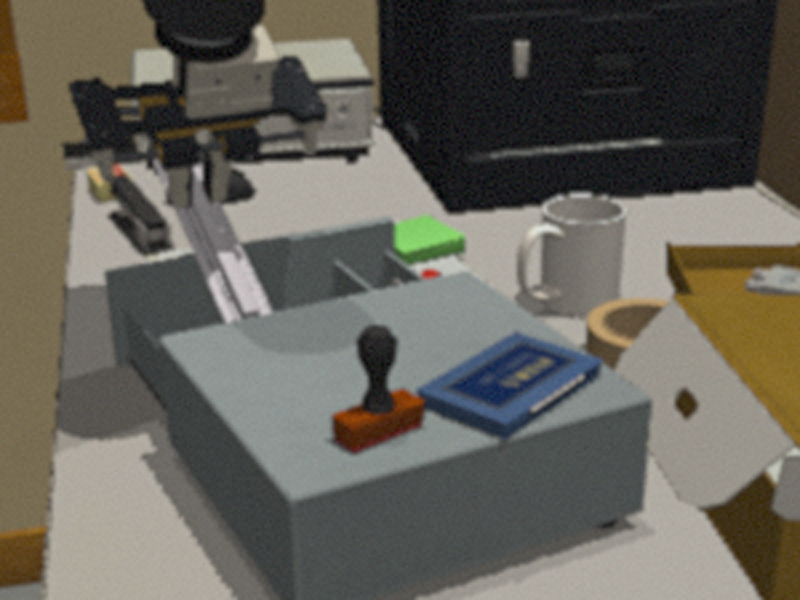

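step_arm(
  rows=[
    [1,[-2,9,4],[0,0,0]],
    [1,[-4,19,8],[0,0,0]],
    [1,[-5,28,12],[0,0,0]],
    [1,[-5,30,20],[0,0,0]],
    [1,[-5,30,35],[0,0,0]],
  ],
)

```text
clock: 8.83
tool_pos: [0.4614, 0.1558, 0.1781]
orientation: [179.8, 23.0, -80.1]
force: [0.5, -0.2, -0.5]
opening: 0.0133
gripper_force: 29.8
```

step_arm(
  rows=[
    [1,[0,0,15],[0,0,0]],
    [1,[0,0,35],[0,0,0]],
    [1,[0,0,55],[0,0,0]],
    [1,[0,0,75],[0,0,0]],
    [1,[0,0,90],[0,0,0]],
  ],
)

```text
clock: 9.25
tool_pos: [0.4627, 0.1551, 0.2709]
orientation: [-179.9, 23.0, -80.1]
force: [0.6, -0.4, 0.4]
opening: 0.0132
gripper_force: 29.8
```

Run:
```python
from h import *
o=ctrl.get_obs();print(o["tool_pos"],o["orientation"],o["force"],o["joint_pos"])
cv2.imwrite("pics/m4.png",cv2.resize(ctrl.snapshot("side")[0:225,60:360,::-1],(800,600),interpolation=cv2.INTER_CUBIC))
```

```text
[0.46272486 0.15514536 0.27090839] [-179.94663363   22.96783225  -80.05484368] [ 0.60418927 -0.43985198  0.40123799] [ 22.2795681    2.05361286 -11.24406359 -23.49051352 -72.91542991
  -6.10487657]
```

View pics/m4.png

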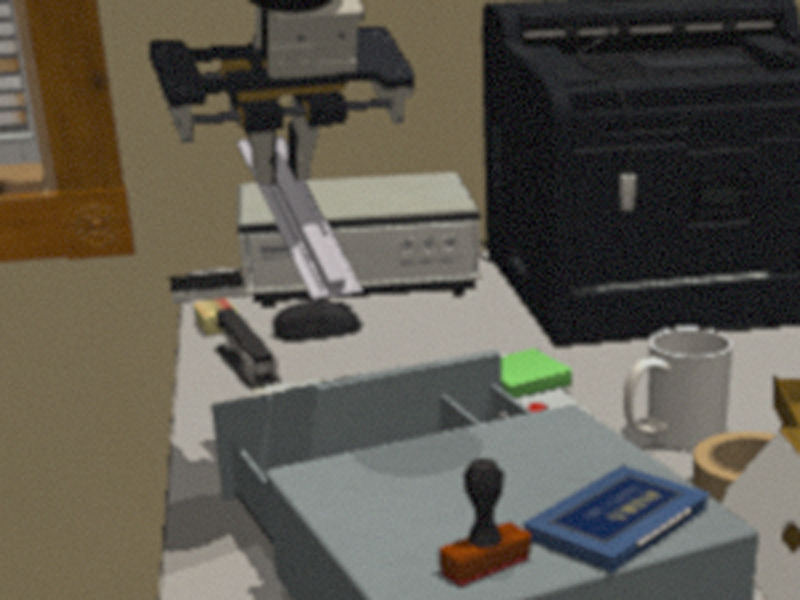

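The ruler is fully clear, from (248,150) to (337,290); the drawer, stamp and pad are undisturbed. Levelling now.

step_arm(
  rows=[
    [1,[0,0,2],[-0.08,-0.014,0]],
    [1,[0,0,5],[-0.16,-0.028,0]],
    [1,[0,0,8],[-0.24,-0.042,0]],
    [1,[0,0,10],[-0.32,-0.056,0]],
    [1,[0,0,10],[-0.395,-0.07,0]],
  ],
)

```text
clock: 9.72
tool_pos: [0.4629, 0.1555, 0.2802]
orientation: [-179.8, -0.2, -80.1]
force: [0.4, -0.8, -0.9]
opening: 0.013
gripper_force: 29.7
```

step_arm(
  rows=[
    [1,[0,0,0],[0,0,0]],
    [1,[0,0,0],[0,0,0]],
    [1,[0,0,0],[0,0,0]],
    [1,[0,0,0],[0,0,0]],
    [1,[0,0,0],[0,0,0]],
  ],
)

```text
clock: 10.13
tool_pos: [0.4626, 0.1547, 0.2788]
orientation: [-180.0, 0.1, -80.2]
force: [0.4, -0.3, -0.6]
opening: 0.0137
gripper_force: 29.8
```

Run:
```python
from h import *
o=ctrl.get_obs();T=o["tool_pos"];print(o["clock"],T,o["orientation"],o["force"],o["opening"])
c=ctrl.snapshot("side")[0:225,60:360,::-1]
cv2.imwrite("pics/m5.png",cv2.resize(c,(800,600),interpolation=cv2.INTER_CUBIC))
f=np.array([-.175,.985,0]);s=np.array([.985,.175,0])
k=8/3
for slant in(-4,0,4):
  t=np.radians(slant);u=f*np.cos(t)+[0,0,np.sin(t)]
  print(slant,[((w2pix("side",T+u*d+s*w-[0,0,3])-[60,0])*k).round(0).tolist() for d in(60,-150) for w in(-.02,.02) for d in[d/1000]])
```

```text
10.1333 [0.4626439  0.1546549  0.27876574] [-1.79987688e+02  6.18924262e-02 -8.01712790e+01] [ 0.4451543  -0.28872508 -0.64393973] 0.01367199688666377
-4 [[408.0, 1734.0], [438.0, 1759.0], [448.0, 1868.0], [438.0, 1759.0]]
0 [[408.0, 1733.0], [438.0, 1759.0], [448.0, 1871.0], [438.0, 1759.0]]
4 [[408.0, 1732.0], [438.0, 1759.0], [448.0, 1873.0], [438.0, 1759.0]]
```

View pics/m5.png

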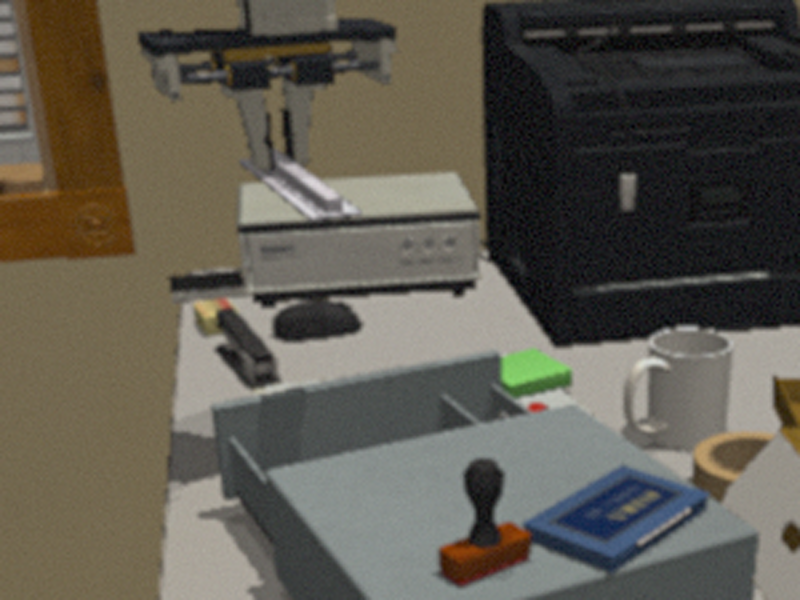

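Run:
```python
from h import *
T=np.array([.46264,.15465,.27877]);f=np.array([-.175,.985,0]);s=np.array([.985,.175,0])
for slant in(-6,-3,0,3,6):
  t=np.radians(slant);u=f*np.cos(t)+[0,0,np.sin(t)]
  print(slant,[((w2pix("side",T+u*d+s*w-[0,0,.005])-[60,0])*8/3).round(0).tolist() for d in(.06,-.15) for w in(-.02,.02)])
```

```text
-6 [[239.0, 169.0], [284.0, 164.0], [305.0, 197.0], [357.0, 191.0]]
-3 [[239.0, 165.0], [284.0, 160.0], [306.0, 208.0], [358.0, 202.0]]
0 [[239.0, 161.0], [284.0, 156.0], [307.0, 219.0], [359.0, 212.0]]
3 [[238.0, 157.0], [283.0, 153.0], [308.0, 229.0], [360.0, 223.0]]
6 [[238.0, 154.0], [283.0, 149.0], [309.0, 239.0], [360.0, 233.0]]
```

The observed ends match 0° slant, so the ruler is level about 16 cm above the top.

```bash
python3 -c "
from plant import ctrl
print(ctrl.close_job())"
```

```text
the job is handed in; nothing more can be done
None
```

The job is handed in: the drawer was pulled out to its stop and left open, and the ruler was eased out at a slant and is held level about 16 cm above the unit's top; the stamp and pad stayed put, while the eraser and clip were not re-checked at the end.

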